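# Stack spacer, washer and bushing on a bicycle hub axle

## Robot

A 6-joint arm with a two-finger parallel gripper is mounted at the origin on the work surface. World frame = base frame: x ahead of the robot, y to its left, z up, the work surface at z = 0. Lengths are in m, angles in rad, forces in N, time in s.
With the tool pointing down it reaches from about 0.35 to 0.975 m from the base axis. Payload 4.9 kg.
Tool frame: the origin (TCP) lies at the very end of the fingers, on their centre line; the grasp point (between the pads) lies 19 mm behind it (pinch_z is the distance from the TCP to the grasp point, in m); z points along the fingers, y is the line along which they close (so a half turn about z gives the same grasp; the last joint's range is limited). The gripper opens to 85 mm and grips with 20 to 120 N. Pads are 22 mm wide; open, the fingers measure 114 mm over their backs; the gripper's body (76 mm by 85 mm) begins 54 mm behind the grasp point. The pads swing forward as they close: fully open they stand 13 mm farther back than shut.
Start: joints at [1.127, 0.053, 1.613, -0, 1.476, -0.119], TCP at [0.199, 0.592, 0.231] pointing down, gripper open.
Joint ranges: [-3.01, 3.01], [-1.01, 2.22], [0.06, 2.58], [-1.02, 4.17], [0.09, 2.62], [-3.14, 3.14]. Speed limits (rad/s): [2.57, 2.57, 3.14, 3.14, 3.14, 3.14].

## Interface

Orientations are given as a unit quaternion [w, x, y, z].
In Python, from plant import * gives the robot as it stands. The module is installed in compiled form; this text tells all that it offers.
- The arm moves only by the tool play_rows, never from a script. Its arguments are lists of equal length, an entry for each row: "linear": the shift along the world's x, y, z in m, a list of three; "turn": the turn about the world's z in degrees. A call has 1 to 8 rows; each row shifts and turns the commanded pose from where the row before left it; what a row does not reach is not made up. A row lasts 1/8 s, in which the tool goes at most 62.5 mm and 10.7 degrees, less where a joint would pass 70% of its speed; a pose out of reach is approached as far as the arm can. A call is refused whole if a number of a shift passes 0.0625 or a number of a turn 10.7, either way. A call with a gripper value outside its range is refused whole. "hand" is the finger opening in m, from 0 to 0.0854, set as the call begins (left out, the last holds). The fingers move at their own pace and stop on an object; the grip force is fixed at half the most. Time passes only in rows, so rows that do not move let the fingers close. It gives the time, the measured TCP pose, the force, the opening and the grip force at its end, in the units of the state.
- state(): the state, without advancing time (a new reading comes with each control period).
- grab_frame(name): name is "side" or "top"; returns the picture (480x640x3 uint8, red, green, blue); there is no depth.
- camera_info(name): a dict with "camera_matrix" (3x3 intrinsics, pixels), "distortion" ([k1, k2, p1, p2, k3] as OpenCV has them; the pictures are not rectified), "origin" and "attitude" of the camera in the world. Camera axes: x right, y down, z forward; pixel columns grow to the right and rows downward; lengths in m; the calibration is good to about 2 mm. A picture is of the moment at which its call begins. camera_info takes no time and is no camera call.
- job_done(): hands the job in; it is judged then, once.
Trained networks look in the newest picture that a camera, given by its name, has taken for a name from the list of things; names that differ only in an ending like _2 or _b are one class to them, and where a whole thing is asked for, a point or a joint stands for the part that bears it (a point fixed in the world has none). Each returns a list of dicts, best first, with "p" (0 to 1); they miss things now and then, are a little off and sometimes report something else, mostly with a low value. They report only what shows in the picture. A call takes as long as a camera call. They do not tell look-alikes from the thing itself.
- trace(camera, thing): "region" (480x640 bool, what is visible of it) and "location" ([column, row] in pixels, amid what is visible of it).
The state is a dict: "time": time; "joint_pos": joint angles; "joint_vel": joint speeds; "joint_efforts": joint torques, N m; "tool_pos": TCP position; "tool_rot": TCP orientation; "contact_force": force on the tool from outside, world axes, zero at the start; "ft_torque": the same for the moment, N m; "gripper_width": opening from 0.0 (shut) to 1.0 (fully open); "grasp_force": force on a finger pad.
Only numpy, scipy, OpenCV 4.12 (cv2) and the standard library are available. Lean on these libraries where they do the work, as an engineer would, in place of code of your own. Each camera call takes 0.05 s, during which the arm holds its last target. There are 200 camera calls.

## Task

Thread the loose hub parts onto the upright bicycle axle in this order: first the tall plain spacer, then the flat washer, then the bushing with its flange uppermost. Then press on the bushing, gently, to slide the whole stack and the stiff rubber seal under it down until the seal is fully home, and let go; do not push the seal home before all three parts are on, never force or hammer anything against the axle, and leave the wrench, the tin and the pedal where they lie.

Things in the scene. Friction and masses are not known exactly. Their poses are not given: they have to be found in the camera images.
- clamp (a point): Nominal middle of the axle's 28 mm shoulder, 50 mm above the desk; z up. A firm steel axle 15 mm in diameter stands upright here, its flat tip (edge broken by 1 mm) 62 mm above the shoulder. Axle and shoulder really sit up to 4 mm off this point along its x and y, and up to 7 mm higher or lower, differently each time and not measured: find them by feel or by eye.
- stand: Axle clamp with the axle and seal it carries: grey block 110 (its x) x 70 x 30 mm fixed on the desk, two dark jaws up to 44 mm above the desk; origin under its middle, at desk level, z up. It does not move. The load on it, axle and seal included, must stay below 30 N.
- seal (a joint): Height in m of the black rubber seal over its home on the shoulder: 0 is home (within 0.0015), starts 0.007 to 0.012. A ring round the axle, 28 mm in diameter, 10 mm high: its top is 10 mm above the shoulder when home. It bears the parts' weight, slides stiffly down under a push above about 10 N (more if pushed fast), stays where left, stops dead at home.
- spacer_mid (a point): Centre of the spacer, half-way up: plain steel tube 30 mm in diameter, 20 mm high, through hole 16.6 mm; z along the hole. Stands upright loose on the desk.
- washer_mid (a point): Centre of the washer, half-way up: flat steel ring 36 mm in diameter, 6 mm thick, through hole 16.6 mm; z along the hole. Lies flat loose on the desk.
- bushing_mid (a point): Centre of the bushing, half-way up: steel sleeve 20 mm high with through hole 16.6 mm; lower 12 mm is 26 mm in diameter, the upper 8 mm is a flange 34 mm in diameter; z along the hole, towards the flange. Stands on the desk flange uppermost, as it must end on the axle.
- wrench_mid (a point): Bystander: the middle of a flat steel wrench 160 mm long, 8 mm thick, lying on the desk, long side along its x; leave it.
- tin_mid (a point): Bystander: the middle of a low aluminium grease tin, 60 mm in diameter, 35 mm high; leave it.
- pedal_mid (a point): Bystander: the middle of a black bicycle pedal, 90 x 80 mm, 18 mm high, with a steel stub along its +y; leave it.
Mind the look-alikes: they are no part of the job. Leave any brown or yellow look-alike of the part that bears spacer_mid alone. What is shaped like the part that bears bushing_mid but blue is not meant.

How it is judged:
On the way, in this order (a step that is already met when the one before it is completed fails the run):
1. the spacer is threaded on the axle, down near the seal (horizontal distance between spacer_mid and clamp below 0.0075 m and z of spacer_mid in the frame of clamp between 0.007 and 0.043 m and angle between the z axis of spacer_mid and the z axis of clamp, either way round below 0.15 rad), for 0.1 s.
2. the washer is threaded on, just above the spacer (horizontal distance between washer_mid and clamp below 0.0075 m and z of washer_mid in the frame of clamp between 0.02 and 0.056 m and angle between the z axis of washer_mid and the z axis of clamp, either way round below 0.15 rad and distance between washer_mid and spacer_mid below 0.019 m), for 0.1 s.
3. the bushing is threaded on, just above the washer, flange up (horizontal distance between bushing_mid and clamp below 0.0075 m and z of bushing_mid in the frame of clamp between 0.033 and 0.069 m and angle between the z axis of bushing_mid and the z axis of clamp, either way round below 0.15 rad and distance between bushing_mid and washer_mid below 0.019 m and angle between bushing_mid's own z axis and vertical below 0.15 rad), for 0.1 s.
4. the seal is pushed fully home under the stack (value of joint seal below 0.0015 m), for 0.1 s.
At the end, for the whole second after the job is handed in: The seal is home (within 1.5 mm), and the spacer, then the washer, then the bushing (flange up) sit on it round the axle, each resting on the one below (centres less than 15.5 mm apart), level, within 7.5 mm of the clamp's middle and at rest (horizontal distance between each of spacer_mid, washer_mid, bushing_mid and clamp below 0.0075 m and z of spacer_mid in the frame of clamp between 0.0115 and 0.0295 m and angle between the z axis of each of spacer_mid, washer_mid, bushing_mid and the z axis of clamp, either way round below 0.15 rad and z of washer_mid in the frame of clamp between 0.0245 and 0.0425 m and z of bushing_mid in the frame of clamp between 0.0375 and 0.0555 m and angle between bushing_mid's own z axis and vertical below 0.15 rad and distance between washer_mid and spacer_mid below 0.0155 m and distance between bushing_mid and washer_mid below 0.0155 m and value of joint seal below 0.0015 m and linear speed of each of spacer, washer, bushing below 0.01 m/s); the robot touches nothing.
It fails at once if the axle, seal and clamp are loaded with more than 30 N (contact force between stand and anything else above 30 N).
It fails at once if the wrench is shifted by more than 30 mm (distance of wrench_mid from where it was at the start of the episode above 0.03 m).
It fails at once if the tin is shifted by more than 30 mm (distance of tin_mid from where it was at the start of the episode above 0.03 m).
It fails at once if the pedal is shifted by more than 30 mm (distance of pedal_mid from where it was at the start of the episode above 0.03 m).
It also fails if it takes over 72 s, if anything falls off the work surface, if the arm or the gripper's body presses on something with over 40 N, if the wrist force passes 120 N, or if a joint passes its speed limit or range.

## Working session

There is one attempt and no reset: what is moved stays moved. The work goes in short steps, Python scripts to look and compute and a tool call to move; the robot and the scene stay as the last step left them, time stands still between calls to the robot, and variables do not carry over. Pictures are saved under pics/ and viewed, at most 10 in all, crops included, and the job is handed in when it is done.

Besides the shell and the picture viewer there is one more tool, called by a JSON object that holds its "fn" and its "kwargs", one argument or row to a line. play_rows: Moves the arm, as the interface text tells. Its arguments: {"type":"object","properties":{"linear":{"type":"array","items":{"type":"array","items":{"type":"number"}}},"turn":{"type":"array","items":{"type":"number"}},"hand":{"type":"number"}},"required":["linear","turn"]}

```bash
mkdir -p pics; python3 - <<'E'
from plant import *
import cv2
for n in ("side","top"):
    im=grab_frame(n); cv2.imwrite(f"pics/{n}0.png",im[:,:,::-1]); print(n,camera_info(n))
    for t in ("spacer_mid","washer_mid","bushing_mid","seal","stand","tin_mid","wrench_mid","pedal_mid"):
        for d in trace(n,t): print(n,t,round(d["p"],2),d["location"],d["region"].sum())
print(state())
E
```

```text
side {'camera_matrix': array([[556.01947808,   0.        , 318.81501196],
       [  0.        , 556.01947808, 236.19971861],
       [  0.        ,   0.        ,   1.        ]]), 'distortion': array([0.00698333, 0.        , 0.        , 0.        , 0.        ]), 'origin': array([0.50052597, 0.741489  , 0.49188308]), 'attitude': array([ 0.02424469, -0.06490071,  0.85993734, -0.50567565])}
side spacer_mid 0.91 [368.5, 384.8] 649
side spacer_mid 0.9 [439.6, 355.3] 549
side spacer_mid 0.59 [433.5, 393.7] 636
side washer_mid 0.95 [266.6, 377.5] 483
side bushing_mid 0.61 [361.8, 209.4] 201
side bushing_mid 0.59 [321.2, 210.4] 216
side bushing_mid 0.35 [341.7, 232.7] 98
side stand 0.91 [339.5, 254.6] 3174
side tin_mid 0.62 [267.0, 211.4] 789
side wrench_mid 0.95 [209.7, 287.4] 942
side pedal_mid 0.76 [445.5, 290.4] 2390
top {'camera_matrix': array([[507.10071804,   0.        , 320.17839538],
       [  0.        , 507.10071804, 242.81132218],
       [  0.        ,   0.        ,   1.        ]]), 'distortion': array([0.04163597, 0.        , 0.        , 0.        , 0.        ]), 'origin': array([
[... 585 characters left out ...]
joint_pos': array([ 1.12701135e+00,  5.27333483e-02,  1.61287730e+00,  4.79238070e-06,
        1.47600711e+00, -1.19047150e-01]), 'joint_vel': array([ 0.0004479 , -0.00053084,  0.00127098,  0.00043131, -0.0009351 ,
        0.00210049]), 'joint_efforts': array([ 1.42870937e-03, -3.93679011e+01, -3.70470321e+01,  3.71336114e-05,
        2.54740962e-04,  4.80400871e-06]), 'tool_pos': array([0.19943418, 0.59231509, 0.23129645]), 'tool_rot': array([-5.77836955e-06,  1.61656637e-01,  9.86847066e-01, -1.13988128e-05]), 'contact_force': array([-0.18443643, -0.6023622 ,  0.42932126]), 'ft_torque': array([-0.07454773,  0.00142051, -0.00889193]), 'grasp_force': 0.0, 'gripper_width': 1.0022387048068169}
```

View pics/top0.png

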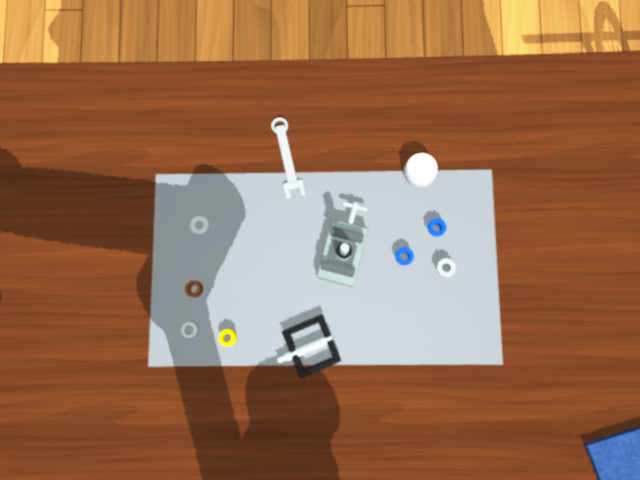

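View pics/side0.png

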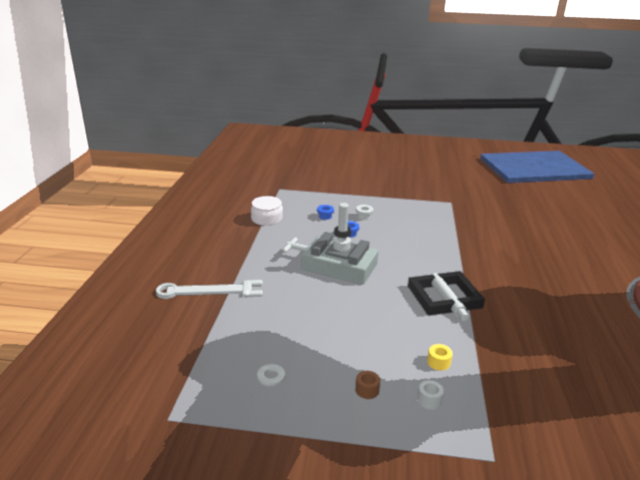

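Steel candidates seen:
- **Spacer:** grey, top (189,329), side (431,394). Brown look-alike at top (194,288), yellow at top (227,338).
- **Bushing:** grey, top (446,267), side (364,211). Blue look-alikes at top (437,227) and (404,256).
- **Washer:** the only one, top (199,225), side (270,375).

One close crop to check these choices, then measuring.

```bash
cat > h.py <<'E'
import numpy as np, cv2
from plant import *
from scipy.spatial.transform import Rotation as R
from scipy.optimize import least_squares
def cam(n):
    c=camera_info(n); w,x,y,z=c["attitude"]
    return c["camera_matrix"],np.array(c["distortion"]),np.array(c["origin"]),R.from_quat([x,y,z,w]).as_matrix()
def proj(n,P):
    K,D,o,A=cam(n); r=A.T
    return cv2.projectPoints(np.atleast_2d(P).astype(float),cv2.Rodrigues(r)[0],-r@o,K,D)[0][:,0]
def ray(n,uv,z):
    K,D,o,A=cam(n); u=cv2.undistortPoints(np.array([[uv]],float),K,D)[0,0]
    d=A@np.array([u[0],u[1],1]); return o+d*(z-o[2])/d[2]
E
python3 - <<'E'
from h import *
S=cv2.imread("pics/side0.png");T=cv2.imread("pics/top0.png")
for nm,t,s,zc in (("spacer",(189,329),(431,394),.012),("washer",(199,225),(270,375),.004),("bushing",(446,267),(364,211),.014),("brown",(194,288),(368,384),.012),("axletip",(344,246),(344,206),.112),("yellow",(227,338),(440,357),.012),("tin",(421,168),(267,210),.02),("wrench",(288,158),(210,289),.004),("pedal",(311,345),(445,292),.01)):
    print(nm,ray("top",t,zc).round(4),ray("side",s,zc).round(4))
def crop(I,c,r,f):return cv2.resize(I[c[1]-r:c[1]+r,c[0]-r:c[0]+r],(260,260),interpolation=cv2.INTER_NEAREST)
rows=[np.hstack([crop(I,c,r,1) for c,r in l]) for I,l in ((T,[((189,329),13),((199,225),13),((446,267),13)]),(S,[((431,394),26),((270,375),26),((364,211),20)]))]
cv2.imwrite("pics/m.png",np.vstack(rows))
E
```

```text
spacer [0.425  0.2436 0.012 ] [0.4236 0.2434 0.012 ]
washer [0.6177 0.2325 0.004 ] [0.6195 0.2346 0.004 ]
bushing [ 0.5326 -0.2246  0.014 ] [ 0.5335 -0.2224  0.014 ]
brown [0.499  0.2367 0.012 ] [0.4983 0.239  0.012 ]
axletip [ 0.5605 -0.0373  0.112 ] [ 0.5587 -0.0364  0.112 ]
yellow [0.4082 0.1743 0.012 ] [0.4096 0.1757 0.012 ]
tin [ 0.7173 -0.1848  0.02  ] [ 0.7149 -0.1807  0.02  ]
wrench [0.7456 0.0646 0.004 ] [0.749  0.0674 0.004 ]
pedal [0.3944 0.0224 0.01  ] [0.3939 0.0229 0.01  ]
```

View pics/m.png

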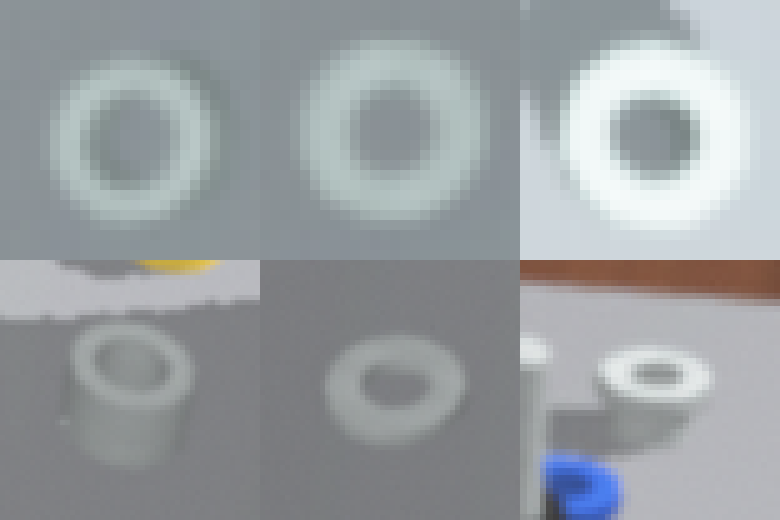

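The crop confirms the steel spacer, the washer and the steel bushing. Both cameras agree within about 2 mm: spacer (0.4235,0.2425), washer (0.618,0.2335), bushing (0.533,-0.2235). First move is to the spacer.

{"fn": "play_rows", "kwargs": {
  "linear": [
    [0.028, -0.0437, -0.016],
    [0.028, -0.0437, -0.016],
    [0.028, -0.0437, -0.016],
    [0.028, -0.0437, -0.016],
    [0.028, -0.0437, -0.016],
    [0.028, -0.0437, -0.016],
    [0.028, -0.0437, -0.016],
    [0.028, -0.0437, -0.016]
  ],
  "turn": [2.33, 2.33, 2.33, 2.33, 2.33, 2.33, 2.33, 2.33],
  "hand": 0.05
}}

```text
time: 1.9
tool_pos: [0.4243, 0.2413, 0.1032]
tool_rot: [0.001, -0.001, 1.0, 0.0]
contact_force: [0.7, 0.5, 0.3]
gripper_width: 0.584
grasp_force: 0.0
```

```bash
python3 - <<'E'
from h import *
S=cv2.imread("pics/side0.png");T=cv2.imread("pics/top0.png")
def crop(I,x0,y0,w,h,f):return cv2.resize(I[y0:y0+h,x0:x0+w],(w*f,h*f),interpolation=cv2.INTER_NEAREST)
cv2.imwrite("pics/ax.png",np.hstack([crop(T,325,228,40,40,10),crop(S,324,195,40,60,10)[:400]]))
g=cv2.cvtColor(S,cv2.COLOR_BGR2GRAY);print(g[202:232:2,334:354])
g=cv2.cvtColor(T,cv2.COLOR_BGR2GRAY);print(g[238:266,334:354])
E
```

```text
[[182 181 181 181 181 182 187 192 195 196 196 196 191 184 180 181 181 181
  181 181]
 [181 180 180 180 178 184 209 222 224 225 225 226 224 217 197 184 180 180
  180 181]
 [177 182 181 180 169 155 160 175 192 201 204 209 212 206 192 183 182 181
  182 180]
 [170 181 181 180 168 147 136 141 146 146 146 150 161 171 179 182 181 181
  180 181]
 [160 179 183 178 162 142 138 141 143 143 145 151 161 171 177 181 181 181
  182 182]
 [163 179 182 177 162 144 139 143 143 143 145 152 163 173 178 180 179 179
  182 181]
 [180 183 182 177 159 141 139 142 143 143 144 152 165 167 150 138 135 136
  136 136]
 [181 181 182 177 156 140 140 142 143 143 148 156 166 163 143 130 126 127
  128 128]
 [182 182 182 177 156 141 141 143 143 144 149 156 166 160 140 129 128 127
  128 126]
 [181 181 182 176 155 141 142 144 144 143 148 158 169 169 152 139 138 140
  141 134]
 [181 181 181 176 153 139 141 146 144 144 147 159 166 155 134 124 123 126
  126 127]
 [182 182 181 175 153 141 142 145 144 145 152 162 166 142 107  90  86  86
   87  91]
 [171 156 128 109 122 138 145 146 146 146 154 165 166 133  92  82  86  87
   87 
[... 1856 characters left out ...]
 162 145
  142 154]
 [142 143 143 150 162 171 167 161 151 127 126 140 166 180 168 160 148 143
  145 165]
 [142 143 141 143 149 161 172 178 181 179 177 177 184 183 161 148 145 144
  153 181]
 [137 137 135 137 142 148 154 159 166 171 172 169 165 160 149 144 143 146
  158 189]
 [131 129 125 131 138 137 137 142 147 148 149 147 146 145 146 143 144 146
  161 191]
 [129 132 131 131 131 124 123 132 139 135 135 140 143 143 144 142 145 148
  167 198]
 [125 126 130 131 129 129 129 132 130 123 121 127 135 135 136 137 140 152
  174 203]
 [128 127 129 129 124 125 128 132 127 127 125 123 124 122 120 122 130 141
  164 194]
 [132 132 133 131 128 128 127 128 125 125 124 124 123 125 123 119 123 130
  149 175]]
```

View pics/ax.png

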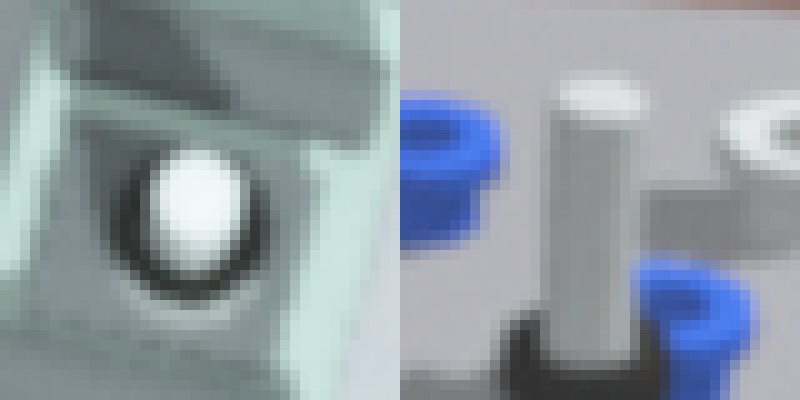

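The axle tip is at top (344.4,247.0), side (343.5,204.3). Lowering on the spacer and closing to centre it along y.

{"fn": "play_rows", "kwargs": {
  "linear": [
    [-0.0008, 0.0012, -0.03],
    [0, 0, -0.04],
    [0, 0, -0.02],
    [0, 0, -0.01]
  ],
  "turn": [0, 0, 0, 0]
}}

```text
time: 2.4
tool_pos: [0.4219, 0.2435, 0.0021]
tool_rot: [-0.001, -0.0, 1.0, -0.0]
contact_force: [-0.9, -0.0, 0.8]
gripper_width: 0.587
grasp_force: 0.0
```

{"fn": "play_rows", "kwargs": {
  "linear": [
    [0, 0, 0],
    [0, 0, 0],
    [0, 0, 0],
    [0, 0, 0]
  ],
  "turn": [0, 0, 0, 0],
  "hand": 0
}}

```text
time: 2.9
tool_pos: [0.4231, 0.2441, 0.0039]
tool_rot: [0.001, -0.0, 1.0, 0.0]
contact_force: [0.6, 0.4, 2.5]
gripper_width: 0.318
grasp_force: 59.8
```

```bash
python3 - <<'E'
from h import *
def tri(t,s,p0,fix=None):
    f=lambda p: np.r_[(proj("top",p)[0]-t),(proj("side",p)[0]-s)]
    r=least_squares(f,p0); return r.x.round(4),r.fun.round(2)
print(tri((344.4,247.0),(343.5,204.3),[.56,-.037,.112]))
for z in (.105,.112,.119): print(z,ray("top",(344.4,247.0),z).round(4),ray("side",(343.5,204.3),z).round(4))
print(state())
E
```

```text
(array([ 0.5592, -0.0379,  0.1141]), array([-0.01, -0.37,  0.35,  0.07]))
0.105 [ 0.5597 -0.0381  0.105 ] [ 0.5612 -0.0568  0.105 ]
0.112 [ 0.5588 -0.0379  0.112 ] [ 0.5601 -0.0423  0.112 ]
0.119 [ 0.5579 -0.0378  0.119 ] [ 0.559  -0.0279  0.119 ]
{'time': 2.9, 'joint_pos': array([ 3.70842779e-01, -7.92997819e-03,  2.08812003e+00, -3.02697463e-05,
        1.06015023e+00, -1.20055696e+00]), 'joint_vel': array([-0.00052761,  0.00081651, -0.00123727, -0.00010821,  0.00205521,
       -0.00040172]), 'joint_efforts': array([-1.37523055e-02, -2.98797852e+01, -3.03230774e+01,  1.07867651e-03,
        1.00583495e-01,  8.13297211e-04]), 'tool_pos': array([0.42306313, 0.24410484, 0.00392032]), 'tool_rot': array([ 5.88469973e-04, -3.09092801e-04,  9.99999756e-01,  2.14441750e-04]), 'contact_force': array([0.62452416, 0.38452925, 2.4941704 ]), 'ft_torque': array([ 0.04106304, -0.14106024, -0.0072185 ]), 'grasp_force': 59.778983406722546, 'gripper_width': 0.31797583947670155}
```

Spacer caught at y = 0.244. Regrasping a quarter turn round to centre it along x too.

{"fn": "play_rows", "kwargs": {
  "linear": [
    [0, 0, 0],
    [0, 0, 0],
    [0, 0, 0]
  ],
  "turn": [0, 0, -7],
  "hand": 0.05
}}

```text
time: 3.28
tool_pos: [0.4227, 0.2439, 0.0033]
tool_rot: [0.0, 0.062, 0.998, 0.0]
contact_force: [1.2, -0.2, 0.7]
gripper_width: 0.585
grasp_force: 0.0
```

{"fn": "play_rows", "kwargs": {
  "linear": [
    [0, 0, 0],
    [0, 0, 0],
    [0, 0, 0],
    [0, 0, 0],
    [0, 0, 0],
    [0, 0, 0],
    [0, 0, 0],
    [0, 0, 0]
  ],
  "turn": [-10.4, -10.4, -10.4, -10.4, -10.4, -10.4, -10.4, -10.2]
}}

```text
time: 4.28
tool_pos: [0.4227, 0.2439, 0.0033]
tool_rot: [0.0, 0.709, 0.705, 0.0]
contact_force: [-0.8, -0.5, -0.1]
gripper_width: 0.587
grasp_force: 0.0
```

{"fn": "play_rows", "kwargs": {
  "linear": [
    [0, 0, 0],
    [0, 0, 0],
    [0, 0, 0],
    [0, 0, 0]
  ],
  "turn": [0, 0, 0, 0],
  "hand": 0
}}

```text
time: 4.78
tool_pos: [0.423, 0.244, 0.0037]
tool_rot: [0.0, 0.707, 0.708, 0.0]
contact_force: [-0.1, 0.3, 2.9]
gripper_width: 0.317
grasp_force: 59.5
```

```bash
python3 - <<'E'
from h import *
for i in range(4):
    s=state();print(s["tool_pos"].round(4),s["tool_rot"].round(4),s["gripper_width"]*.0854,s["contact_force"].round(2),s["ft_torque"].round(3))
for i in range(3):
  grab_frame("side"); s=state();print(s["tool_pos"].round(4),s["contact_force"].round(2),s["ft_torque"].round(3))
print(proj("top",[[.4226,.2439,.02]]), proj("side",[[.4226,.2439,.02]]))
E
```

```text
[0.423  0.244  0.0037] [2.000e-04 7.066e-01 7.076e-01 4.000e-04] 0.027031784322273277 [-0.06  0.3   2.9 ] [-0.035 -0.013  0.036]
[0.423  0.244  0.0037] [2.000e-04 7.066e-01 7.076e-01 4.000e-04] 0.027031784322273277 [-0.06  0.3   2.9 ] [-0.035 -0.013  0.036]
[0.423  0.244  0.0037] [2.000e-04 7.066e-01 7.076e-01 4.000e-04] 0.027031784322273277 [-0.06  0.3   2.9 ] [-0.035 -0.013  0.036]
[0.423  0.244  0.0037] [2.000e-04 7.066e-01 7.076e-01 4.000e-04] 0.027031784322273277 [-0.06  0.3   2.9 ] [-0.035 -0.013  0.036]
[0.4231 0.2441 0.0037] [-0.07 -0.05  3.49] [0.039 0.017 0.03 ]
[0.423  0.2441 0.0037] [0.2  0.08 3.42] [-0.031  0.016 -0.016]
[0.423  0.244  0.0037] [ 0.   -1.28  3.09] [-0.007  0.004  0.008]
[[187.56494315 330.4837701 ]] [[432.71785917 389.41834981]]
```

The spacer is now centred in the hand at (0.423,0.244). That also gives the camera bias: top +0.9,-1.0 px, side -1.8,-1.1 px. Carrying it to above the axle.

{"fn": "play_rows", "kwargs": {
  "linear": [
    [0, 0, 0.06],
    [0, 0, 0.06],
    [0.0223, -0.0467, 0.0085],
    [0.0223, -0.0467, 0.004],
    [0.0223, -0.0467, 0],
    [0.0223, -0.0467, 0],
    [0.0223, -0.0467, 0],
    [0.0223, -0.0467, 0]
  ],
  "turn": [0, 0, 0, 0, 0, 0, 0, 0]
}}

```text
time: 5.92
tool_pos: [0.5562, -0.0378, 0.1347]
tool_rot: [-0.001, 0.707, 0.707, -0.0]
contact_force: [-0.7, 0.5, -0.5]
gripper_width: 0.318
grasp_force: 59.5
```

{"fn": "play_rows", "kwargs": {
  "linear": [
    [0, 0, 0],
    [0, 0, 0]
  ],
  "turn": [0, 0, 0]
}}

```text
invalid input at $.turn: expected 2 entries
```

```bash
python3 - <<'E'
from h import *
def tri(t,s,p0):
    f=lambda p: np.r_[(proj("top",p)[0]-t),(proj("side",p)[0]-s)]
    r=least_squares(f,p0); return r.x.round(4),r.fun.round(2)
print(tri((343.5,248.0),(345.3,205.4),[.56,-.037,.112]))
s=state();p=s["tool_pos"];print(s["time"],p.round(4),s["contact_force"].round(2),s["ft_torque"].round(3),s["gripper_width"])
S=grab_frame("side")[:,:,::-1]
def crop(I,x0,y0,w,h,f):return cv2.resize(I[y0:y0+h,x0:x0+w],(w*f,h*f),interpolation=cv2.INTER_NEAREST)
cv2.imwrite("pics/h1.png",crop(S,305,155,80,60,10))
print(proj("side",p+[0,0,-.0037]),proj("side",p))
E
```

```text
(array([ 0.5569, -0.0364,  0.1132]), array([ 0.  ,  0.1 , -0.09, -0.02]))
5.925 [ 0.5562 -0.0378  0.1347] [-0.68  0.47 -0.46] [ 0.042 -0.025  0.031] 0.31821766638575094
[[346.25979242 194.64004462]] [[346.3753622  192.45270145]]
```

View pics/h1.png

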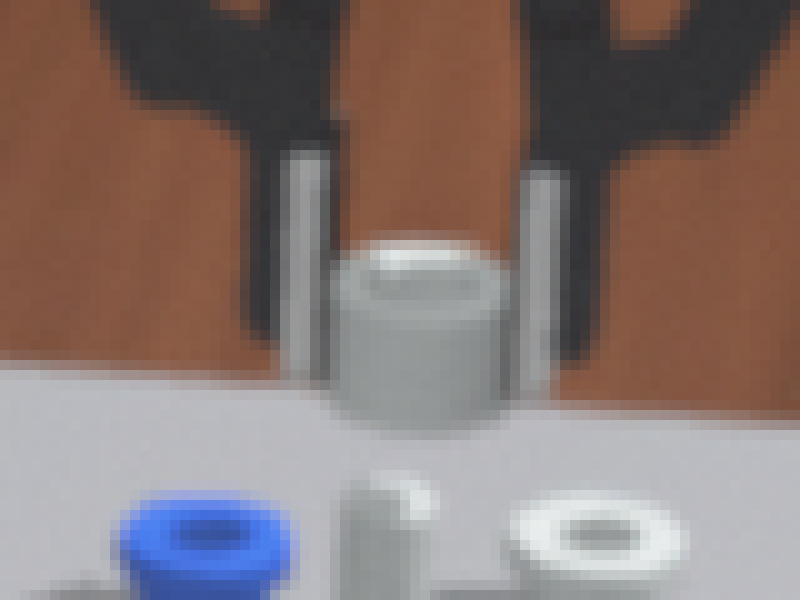

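My bias estimate was wrong: the spacer had been pushed by the grasp after that picture was taken. The new side picture shows the held spacer at column 346.4 and the axle at column 343, so I'll recompute the axle relative to the held spacer. One quick subpixel check.

```bash
python3 - <<'E'
from h import *
p=state()["tool_pos"];print(p.round(4))
S=grab_frame("side"); T=grab_frame("top");cv2.imwrite("pics/t2.png",T[:,:,::-1])
g=S[:,:,2].astype(int);print(g[204:214,334:352]);print("sp");print(g[178:198:2,334:360])
q=p+[0,0,.0063];print("pred spacer mid",proj("side",q),"tip",[proj("side",[x,-.037,.113]).round(2).tolist() for x in(.556,.558,.56)],proj("side",[.558,-.035,.113]),proj("side",[.558,-.035,.114]))
E
```

```text
[ 0.5586 -0.043   0.1353]
[[191 191 191 190 187 175 168 163 170 199 224 231 230 223 208 195 191 190]
 [192 192 192 190 182 166 159 160 167 191 220 229 231 227 212 197 192 191]
 [196 191 191 189 178 158 151 156 166 189 208 217 221 214 201 194 191 192]
 [204 192 191 190 177 154 146 149 160 171 178 182 187 188 191 192 190 191]
 [213 194 191 189 177 153 144 148 151 152 153 155 166 178 188 191 191 191]
 [216 194 192 189 174 152 144 147 150 149 149 155 166 178 187 191 191 191]
 [207 192 191 189 171 150 144 147 150 148 150 157 167 178 186 191 192 192]
 [196 192 191 188 170 149 144 148 150 150 151 157 168 179 188 191 191 193]
 [189 192 192 187 170 151 145 148 150 149 151 159 169 181 188 190 190 189]
 [186 190 191 189 170 150 145 148 148 148 151 159 172 180 178 174 173 174]]
sp
[[150 121  81  76 113 152 177 185 196 212 220 222 213 200 187 175 153 128
  111  96  80  92 134 153 148 111]
 [149 118  90 123 158 173 170 154 154 169 172 166 162 160 158 155 156 161
  165 157 125 112 137 155 152 113]
 [149 114  92 133 159 163 156 151 161 167 162 157 154 155 153 151 150 155
  164 161 128 119 142 152 13
[... 239 characters left out ...]
125 142 147 149 150 152 152 152 151 151 149 148 146 143 140
  136 124 105 130 153 150 122  81]
 [133 104 105 130 144 148 151 150 153 152 152 151 150 148 148 144 143 140
  133 115 101 131 153 152 128  92]
 [ 88  89 116 137 146 148 150 151 152 152 152 151 151 150 148 144 141 137
  131 117 100 116 133 133 113  85]
 [180 173 172 169 161 154 152 151 152 152 151 151 150 148 145 143 141 138
  135 134 115  98  95  92  87  82]
 [192 191 192 192 190 186 181 175 172 172 168 166 167 165 165 166 168 172
  180 185 185 183 184 182 183 184]]
pred spacer mid [[345.38783408 186.84251652]] tip [[[345.79, 205.4]], [[344.51, 205.3]], [[343.23, 205.19]]] [[344.38562378 205.85275524]] [[344.41550395 205.27335489]]
```

The measured pose was still ringing from the stop. Held spacer and side camera agree to 0.1 px, so the axle is near (0.5595,-0.0375) with its tip at z about 0.113. Moving there, settling, then lowering slowly.

{"fn": "play_rows", "kwargs": {
  "linear": [
    [0.003, -0.0012, -0.006],
    [0, 0, -0.005],
    [0, 0, -0.004],
    [0, 0, 0],
    [0, 0, 0]
  ],
  "turn": [0, 0, 0, 0, 0]
}}

```text
time: 6.7
tool_pos: [0.5595, -0.0372, 0.121]
tool_rot: [0.0, 0.707, 0.707, 0.0]
contact_force: [-0.2, -0.6, -0.7]
gripper_width: 0.318
grasp_force: 59.5
```

{"fn": "play_rows", "kwargs": {
  "linear": [
    [0, 0, -0.001],
    [0, 0, -0.001],
    [0, 0, -0.001],
    [0, 0, 0]
  ],
  "turn": [0, 0, 0, 0]
}}

```text
time: 7.2
tool_pos: [0.5594, -0.0375, 0.1176]
tool_rot: [-0.0, 0.707, 0.707, -0.0]
contact_force: [-0.6, 0.3, 0.3]
gripper_width: 0.318
grasp_force: 59.5
```

```bash
cat > st.py <<'E'
from h import *
s=state();print(s["time"],s["tool_pos"].round(4),s["contact_force"].round(2),s["ft_torque"].round(3),s["gripper_width"].round(3))
E
python3 st.py
```

```text
Traceback (most recent call last):
  File "st.py", line 2, in <module>
    s=state();print(s["time"],s["tool_pos"].round(4),s["contact_force"].round(2),s["ft_torque"].round(3),s["gripper_width"].round(3))
                                                                                                         ^^^^^^^^^^^^^^^^^^^^^^^^
AttributeError: 'float' object has no attribute 'round'
```

{"fn": "play_rows", "kwargs": {
  "linear": [
    [0, 0, -0.001],
    [0, 0, -0.001],
    [0, 0, 0]
  ],
  "turn": [0, 0, 0]
}}

```text
time: 7.58
tool_pos: [0.5593, -0.0375, 0.1156]
tool_rot: [-0.0, 0.707, 0.707, -0.0]
contact_force: [-1.0, 0.3, -0.6]
gripper_width: 0.32
grasp_force: 59.5
```

```bash
sed -i 's/,s\["gripper_width"\].round(3)//' st.py; python3 st.py
```

```text
7.575 [ 0.5593 -0.0375  0.1156] [-0.95  0.26 -0.59] [ 0.029 -0.024 -0.02 ]
```

{"fn": "play_rows", "kwargs": {
  "linear": [
    [0, 0, -0.001],
    [0, 0, -0.001],
    [0, 0, 0]
  ],
  "turn": [0, 0, 0]
}}

```text
time: 7.95
tool_pos: [0.5593, -0.0375, 0.1137]
tool_rot: [-0.0, 0.707, 0.707, -0.0]
contact_force: [1.0, -0.2, -1.2]
gripper_width: 0.319
grasp_force: 59.5
```

```bash
python3 st.py
```

```text
7.95 [ 0.5593 -0.0375  0.1137] [ 0.97 -0.19 -1.2 ] [-0.045 -0.011  0.029]
```

{"fn": "play_rows", "kwargs": {
  "linear": [
    [0, 0, -0.001],
    [0, 0, -0.001],
    [0, 0, -0.001],
    [0, 0, 0]
  ],
  "turn": [0, 0, 0, 0]
}}

```text
time: 8.45
tool_pos: [0.5593, -0.0375, 0.1107]
tool_rot: [-0.0, 0.707, 0.707, -0.0]
contact_force: [0.0, -0.7, -1.6]
gripper_width: 0.314
grasp_force: 59.5
```

```bash
python3 - <<'E'
from h import *
S=grab_frame("side")[:,:,::-1]
cv2.imwrite("pics/h2.png",cv2.resize(S[160:220,305:385],(640,480),interpolation=cv2.INTER_NEAREST))
E
python3 st.py
```

```text
8.5 [ 0.5594 -0.0375  0.1107] [ 0.28 -1.05 -1.24] [ 0.007 -0.013  0.092]
```

View pics/h2.png

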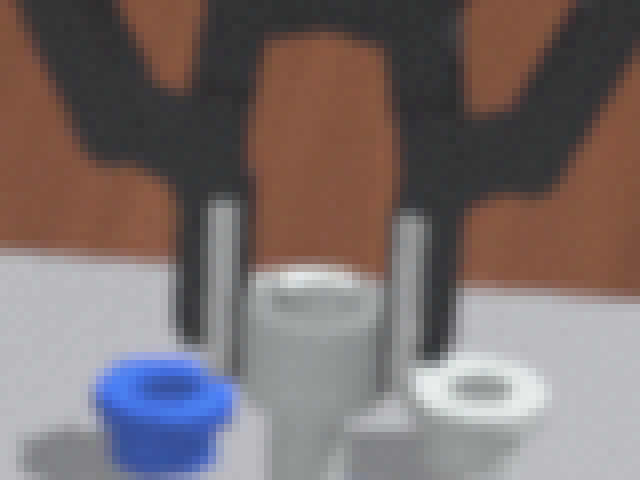

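{"fn": "play_rows", "kwargs": {
  "linear": [
    [0, 0, -0.001],
    [0, 0, -0.001],
    [0, 0, -0.001],
    [0, 0, 0]
  ],
  "turn": [0, 0, 0, 0]
}}

```text
time: 9.0
tool_pos: [0.5593, -0.0375, 0.1076]
tool_rot: [-0.0, 0.707, 0.707, -0.0]
contact_force: [-0.1, -0.5, -0.8]
gripper_width: 0.314
grasp_force: 59.5
```

```bash
python3 st.py
```

```text
9.0 [ 0.5593 -0.0375  0.1076] [-0.09 -0.46 -0.8 ] [-0.008 -0.046  0.026]
```

Threaded: the spacer's bottom is below the lowest possible tip and no force shows. Lowering further.

{"fn": "play_rows", "kwargs": {
  "linear": [
    [0, 0, -0.003],
    [0, 0, -0.003],
    [0, 0, -0.003],
    [0, 0, -0.003],
    [0, 0, 0]
  ],
  "turn": [0, 0, 0, 0, 0]
}}

```text
time: 9.62
tool_pos: [0.5592, -0.0375, 0.0954]
tool_rot: [-0.0, 0.707, 0.707, -0.0]
contact_force: [-0.4, -0.1, -0.4]
gripper_width: 0.319
grasp_force: 59.5
```

```bash
python3 st.py
```

```text
9.625 [ 0.5592 -0.0375  0.0954] [-0.36 -0.07 -0.4 ] [ 0.038  0.008 -0.   ]
```

{"fn": "play_rows", "kwargs": {
  "linear": [
    [0, 0, -0.003],
    [0, 0, -0.003],
    [0, 0, -0.003],
    [0, 0, -0.003],
    [0, 0, 0]
  ],
  "turn": [0, 0, 0, 0, 0]
}}

```text
time: 10.25
tool_pos: [0.5592, -0.0375, 0.0834]
tool_rot: [-0.0, 0.707, 0.707, -0.0]
contact_force: [-0.2, -0.2, 0.3]
gripper_width: 0.315
grasp_force: 59.5
```

{"fn": "play_rows", "kwargs": {
  "linear": [
    [0, 0, 0],
    [0, 0, 0],
    [0, 0, 0.01],
    [0, 0, 0.05]
  ],
  "turn": [0, 0, 0, 0],
  "hand": 0.055
}}

```text
time: 10.75
tool_pos: [0.5568, -0.037, 0.1412]
tool_rot: [-0.003, 0.707, 0.707, -0.002]
contact_force: [0.0, -0.5, 0.3]
gripper_width: 0.644
grasp_force: 0.0
```

```bash
python3 st.py; python3 - <<'E'
from h import *
T=grab_frame("top")[:,:,::-1];S=grab_frame("side")[:,:,::-1]
cv2.imwrite("pics/h3.png",np.hstack([cv2.resize(T[225:270,325:365],(400,450),interpolation=cv2.INTER_NEAREST),cv2.resize(S[185:255,310:372],(400,450),interpolation=cv2.INTER_NEAREST)]))
print(ray("top",(198.7,224.6),.006),ray("side",(270+ (395-260)/5-26-.5,375+(390-260)/5-26-2),.006))
E
```

```text
10.75 [ 0.5568 -0.037   0.1412] [ 0.03 -0.45  0.32] [-0.059 -0.068  0.049]
[0.61809402 0.23254771 0.006     ] [0.61916809 0.23317217 0.006     ]
```

View pics/h3.png

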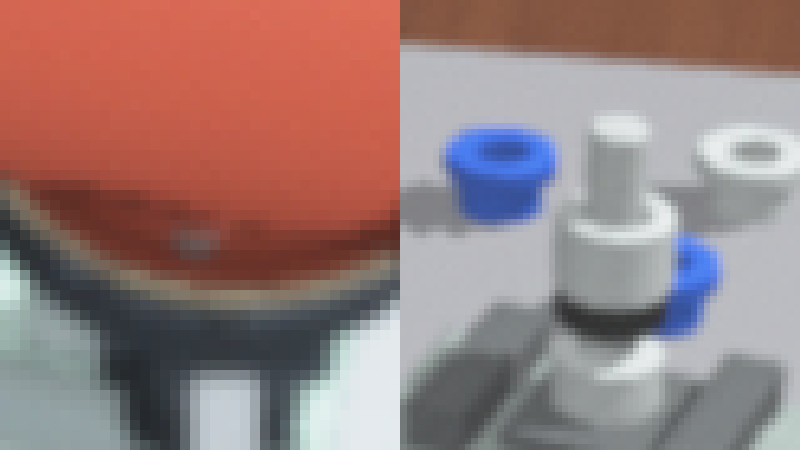

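The spacer sits round the axle on the seal: top rim near side crop (615,215), black seal beneath it. Now the washer at (0.6185,0.233).

{"fn": "play_rows", "kwargs": {
  "linear": [
    [0.0118, 0.0541, 0],
    [0.0118, 0.0541, 0],
    [0.0118, 0.0541, -0.02],
    [0.0118, 0.0541, -0.025],
    [0.0118, 0.0541, -0.025],
    [0, 0, -0.03],
    [0, 0, -0.025],
    [0, 0, -0.0163]
  ],
  "turn": [0, 0, 0, 0, 0, 0, 0, 0]
}}

```text
time: 11.85
tool_pos: [0.6179, 0.2331, 0.0012]
tool_rot: [-0.0, 0.707, 0.707, -0.001]
contact_force: [-0.3, -0.1, -0.9]
gripper_width: 0.648
grasp_force: 0.0
```

{"fn": "play_rows", "kwargs": {
  "linear": [
    [0, 0, 0],
    [0, 0, 0],
    [0, 0, 0],
    [0, 0, 0]
  ],
  "turn": [0, 0, 0, 0],
  "hand": 0
}}

```text
time: 12.35
tool_pos: [0.6191, 0.2331, 0.0036]
tool_rot: [0.0, 0.707, 0.707, 0.001]
contact_force: [0.6, -0.5, 0.1]
gripper_width: 0.369
grasp_force: 59.4
```

```bash
python3 st.py
```

```text
12.35 [0.6191 0.2331 0.0036] [ 0.63 -0.55  0.08] [-0.001  0.014  0.007]
```

{"fn": "play_rows", "kwargs": {
  "linear": [
    [0, 0, 0],
    [0, 0, 0],
    [0, 0, 0]
  ],
  "turn": [0, 0, 7],
  "hand": 0.055
}}

```text
time: 12.72
tool_pos: [0.6185, 0.233, 0.0026]
tool_rot: [0.0, 0.661, 0.75, 0.0]
contact_force: [-0.3, 1.1, -0.2]
gripper_width: 0.64
grasp_force: 0.0
```

{"fn": "play_rows", "kwargs": {
  "linear": [
    [0, 0, 0],
    [0, 0, 0],
    [0, 0, 0],
    [0, 0, 0],
    [0, 0, 0],
    [0, 0, 0],
    [0, 0, 0],
    [0, 0, 0]
  ],
  "turn": [10.4, 10.4, 10.4, 10.4, 10.4, 10.4, 10.4, 10.2]
}}

```text
time: 13.72
tool_pos: [0.6184, 0.233, 0.0025]
tool_rot: [-0.0, -0.003, 1.0, -0.0]
contact_force: [0.3, 0.4, 0.4]
gripper_width: 0.643
grasp_force: 0.0
```

{"fn": "play_rows", "kwargs": {
  "linear": [
    [0, 0, 0],
    [0, 0, 0],
    [0, 0, 0],
    [0, 0, 0]
  ],
  "turn": [0, 0, 0, 0],
  "hand": 0
}}

```text
time: 14.22
tool_pos: [0.6188, 0.2331, 0.0033]
tool_rot: [0.0, 0.0, 1.0, 0.0]
contact_force: [-1.7, -0.3, 5.3]
gripper_width: 0.366
grasp_force: 59.2
```

```bash
python3 st.py
```

```text
14.225 [0.6188 0.2331 0.0033] [-1.66 -0.33  5.3 ] [-0.048  0.242 -0.068]
```

{"fn": "play_rows", "kwargs": {
  "linear": [
    [0, 0, 0.03],
    [0, 0, 0.05],
    [0, -0.01, 0.0405],
    [-0.0118, -0.05, 0],
    [-0.0118, -0.054, 0],
    [-0.0118, -0.054, 0],
    [-0.0118, -0.054, 0],
    [-0.0119, -0.0485, 0]
  ],
  "turn": [0, 0, 0, 0, 0, 0, 0, 0]
}}

```text
time: 15.22
tool_pos: [0.5585, -0.0392, 0.1224]
tool_rot: [-0.0, 0.0, 1.0, -0.0]
contact_force: [-0.7, -0.2, -0.1]
gripper_width: 0.36
grasp_force: 59.4
```

{"fn": "play_rows", "kwargs": {
  "linear": [
    [0, 0, 0],
    [0, 0, 0],
    [0, 0, -0.002],
    [0, 0, -0.002],
    [0, 0, 0]
  ],
  "turn": [0, 0, 0, 0, 0]
}}

```text
time: 15.85
tool_pos: [0.5592, -0.0367, 0.1186]
tool_rot: [-0.0, -0.001, 1.0, 0.0]
contact_force: [-1.1, -0.1, -0.3]
gripper_width: 0.361
grasp_force: 59.4
```

```bash
python3 st.py; python3 - <<'E'
from h import *
S=grab_frame("side")[:,:,::-1];s=state()["tool_pos"]
cv2.imwrite("pics/h4.png",cv2.resize(S[170:230,305:385],(640,480),interpolation=cv2.INTER_NEAREST));print(proj("side",s))
E
```

```text
15.85 [ 0.5592 -0.0367  0.1186] [-1.06 -0.06 -0.32] [-0.034 -0.034  0.011]
[[343.84188015 201.91976088]]
```

View pics/h4.png

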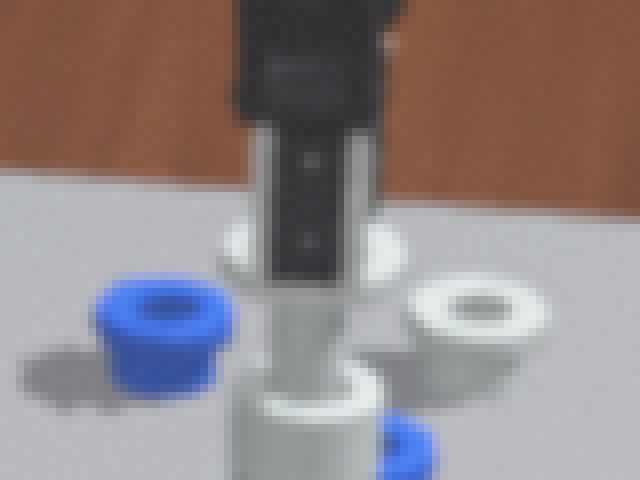

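The washer is level in the fingertips (side crop 218–410, centre about 314) over the axle at about 306. Lowering gently.

{"fn": "play_rows", "kwargs": {
  "linear": [
    [0, 0, -0.001],
    [0, 0, -0.001],
    [0, 0, -0.001],
    [0, 0, 0]
  ],
  "turn": [0, 0, 0, 0]
}}

```text
time: 16.4
tool_pos: [0.5593, -0.0375, 0.1159]
tool_rot: [-0.0, -0.0, 1.0, 0.0]
contact_force: [0.5, -0.5, -1.0]
gripper_width: 0.355
grasp_force: 59.4
```

{"fn": "play_rows", "kwargs": {
  "linear": [
    [0, 0, -0.001],
    [0, 0, -0.0005],
    [0, 0, 0]
  ],
  "turn": [0, 0, 0]
}}

```text
time: 16.77
tool_pos: [0.5593, -0.0375, 0.1144]
tool_rot: [-0.0, -0.0, 1.0, -0.0]
contact_force: [0.1, 0.3, -0.4]
gripper_width: 0.354
grasp_force: 59.4
```

```bash
python3 st.py
```

```text
16.775 [ 0.5593 -0.0375  0.1144] [ 0.06  0.32 -0.36] [ 0.036 -0.016 -0.014]
```

{"fn": "play_rows", "kwargs": {
  "linear": [
    [0, 0, -0.001],
    [0, 0, -0.001],
    [0, 0, -0.001],
    [0, 0, 0]
  ],
  "turn": [0, 0, 0, 0]
}}

```text
time: 17.27
tool_pos: [0.5592, -0.0375, 0.1113]
tool_rot: [-0.0, -0.0, 1.0, 0.0]
contact_force: [0.5, -0.0, -0.3]
gripper_width: 0.356
grasp_force: 59.4
```

{"fn": "play_rows", "kwargs": {
  "linear": [
    [0, 0, -0.001],
    [0, 0, -0.001],
    [0, 0, 0]
  ],
  "turn": [0, 0, 0]
}}

```text
time: 17.65
tool_pos: [0.5592, -0.0375, 0.1093]
tool_rot: [-0.0, -0.0, 1.0, 0.0]
contact_force: [-0.3, -0.3, -0.2]
gripper_width: 0.362
grasp_force: 59.4
```

```bash
python3 st.py
```

```text
17.65 [ 0.5592 -0.0375  0.1093] [-0.34 -0.25 -0.25] [0.025 0.031 0.003]
```

{"fn": "play_rows", "kwargs": {
  "linear": [
    [0, 0, -0.002],
    [0, 0, -0.002],
    [0, 0, -0.001],
    [0, 0, 0]
  ],
  "turn": [0, 0, 0, 0]
}}

```text
time: 18.15
tool_pos: [0.5592, -0.0375, 0.1043]
tool_rot: [-0.0, -0.0, 1.0, 0.0]
contact_force: [0.1, 0.0, 0.3]
gripper_width: 0.358
grasp_force: 59.4
```

{"fn": "play_rows", "kwargs": {
  "linear": [
    [0, 0, -0.002],
    [0, 0, -0.001],
    [0, 0, 0]
  ],
  "turn": [0, 0, 0]
}}

```text
time: 18.52
tool_pos: [0.5592, -0.0375, 0.1013]
tool_rot: [-0.0, -0.0, 1.0, 0.0]
contact_force: [0.1, 0.5, -0.1]
gripper_width: 0.358
grasp_force: 59.4
```

```bash
python3 st.py; python3 - <<'E'
from h import *
S=grab_frame("side")[:,:,::-1]
cv2.imwrite("pics/h5.png",cv2.resize(S[170:240,305:385],(640,560),interpolation=cv2.INTER_NEAREST))
E
```

```text
18.525 [ 0.5592 -0.0375  0.1013] [ 0.07  0.48 -0.14] [-0.018 -0.013  0.045]
```

View pics/h5.png

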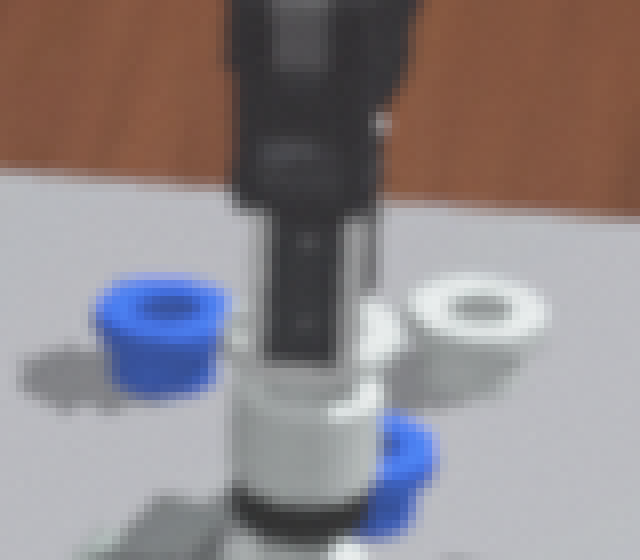

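{"fn": "play_rows", "kwargs": {
  "linear": [
    [0, 0, -0.001],
    [0, 0, -0.001],
    [0, 0, -0.001],
    [0, 0, 0]
  ],
  "turn": [0, 0, 0, 0]
}}

```text
time: 19.08
tool_pos: [0.5593, -0.0375, 0.0984]
tool_rot: [-0.0, -0.0, 1.0, 0.0]
contact_force: [-0.0, 0.2, -0.5]
gripper_width: 0.359
grasp_force: 59.4
```

```bash
python3 st.py; python3 -c "
from h import *
print(ray('side',(364.3,208.2),.02),ray('top',(446,267),.02),ray('top',(437,227),.02),ray('top',(404,255.5),.02))"
```

```text
19.075 [ 0.5593 -0.0375  0.0984] [-0.04  0.24 -0.52] [-0.02  -0.012 -0.015]
[ 0.53334626 -0.22244378  0.02      ] [ 0.53210097 -0.22327402  0.02      ] [ 0.60565083 -0.2100627   0.02      ] [ 0.55382787 -0.14843156  0.02      ]
```

{"fn": "play_rows", "kwargs": {
  "linear": [
    [0, 0, -0.001],
    [0, 0, -0.001],
    [0, 0, 0]
  ],
  "turn": [0, 0, 0]
}}

```text
time: 19.45
tool_pos: [0.5592, -0.0375, 0.0964]
tool_rot: [-0.0, -0.0, 1.0, 0.0]
contact_force: [0.7, -0.6, -0.6]
gripper_width: 0.36
grasp_force: 59.4
```

{"fn": "play_rows", "kwargs": {
  "linear": [
    [0, 0, 0],
    [0, 0, 0],
    [0, 0, 0.01],
    [0, 0, 0.04]
  ],
  "turn": [0, 0, 0, 0],
  "hand": 0.055
}}

```text
time: 19.95
tool_pos: [0.5574, -0.0371, 0.1446]
tool_rot: [-0.003, -0.0, 1.0, 0.001]
contact_force: [0.8, -0.3, 0.6]
gripper_width: 0.643
grasp_force: 0.0
```

```bash
python3 st.py; python3 - <<'E'
from h import *
S=grab_frame("side")[:,:,::-1]
cv2.imwrite("pics/h6.png",cv2.resize(S[180:250,305:385],(640,560),interpolation=cv2.INTER_NEAREST))
E
```

```text
19.95 [ 0.5574 -0.0371  0.1446] [ 0.81 -0.3   0.56] [ 0.002 -0.005  0.026]
```

View pics/h6.png

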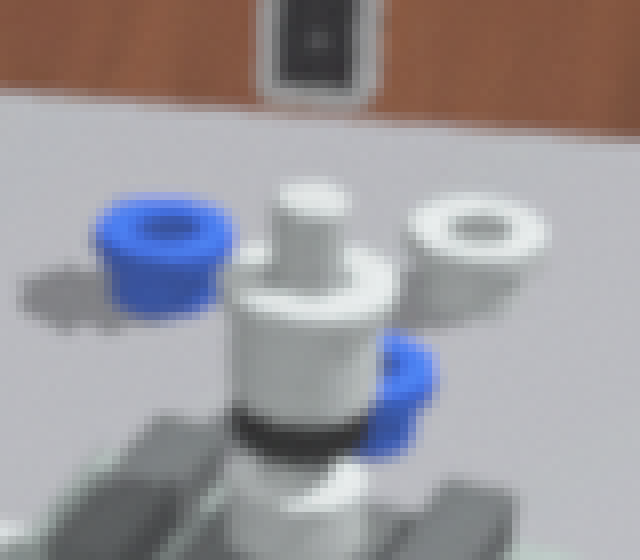

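The washer lies flat on the spacer (side crop centre about (313,285)), with the axle tip above it. Now the steel bushing at (0.533,-0.2228).

{"fn": "play_rows", "kwargs": {
  "linear": [
    [-0.0066, -0.0463, 0],
    [-0.0066, -0.0463, 0],
    [-0.0066, -0.0463, -0.02],
    [-0.0065, -0.0464, -0.03],
    [0, 0, -0.03],
    [0, 0, -0.03],
    [0, 0, -0.02],
    [0, 0, -0.0105]
  ],
  "turn": [0, 0, 0, 0, 0, 0, 0, 0]
}}

```text
time: 21.0
tool_pos: [0.5329, -0.2226, 0.0053]
tool_rot: [-0.0, -0.0, 1.0, 0.0]
contact_force: [0.4, 0.3, -0.2]
gripper_width: 0.645
grasp_force: 0.0
```

{"fn": "play_rows", "kwargs": {
  "linear": [
    [0, 0, 0],
    [0, 0, 0],
    [0, 0, 0],
    [0, 0, 0]
  ],
  "turn": [0, 0, 0, 0],
  "hand": 0
}}

```text
time: 21.5
tool_pos: [0.5336, -0.223, 0.0068]
tool_rot: [0.001, -0.0, 1.0, -0.0]
contact_force: [0.5, -0.5, 1.2]
gripper_width: 0.356
grasp_force: 59.5
```

```bash
python3 st.py
```

```text
21.5 [ 0.5336 -0.223   0.0068] [ 0.49 -0.51  1.15] [ 0.047 -0.062 -0.043]
```

{"fn": "play_rows", "kwargs": {
  "linear": [
    [0, 0, 0],
    [0, 0, 0],
    [0, 0, 0]
  ],
  "turn": [0, 0, -7],
  "hand": 0.055
}}

```text
time: 21.88
tool_pos: [0.533, -0.2228, 0.006]
tool_rot: [-0.0, 0.062, 0.998, -0.0]
contact_force: [-0.4, 0.6, -0.3]
gripper_width: 0.647
grasp_force: 0.0
```

{"fn": "play_rows", "kwargs": {
  "linear": [
    [0, 0, 0],
    [0, 0, 0],
    [0, 0, 0],
    [0, 0, 0],
    [0, 0, 0],
    [0, 0, 0],
    [0, 0, 0],
    [0, 0, 0]
  ],
  "turn": [-10.4, -10.4, -10.4, -10.4, -10.4, -10.4, -10.4, -10.2]
}}

```text
time: 22.88
tool_pos: [0.533, -0.2228, 0.006]
tool_rot: [-0.0, 0.709, 0.705, -0.0]
contact_force: [-0.3, -1.0, -0.3]
gripper_width: 0.644
grasp_force: 0.0
```

{"fn": "play_rows", "kwargs": {
  "linear": [
    [0, 0, 0],
    [0, 0, 0],
    [0, 0, 0],
    [0, 0, 0],
    [0, 0, 0]
  ],
  "turn": [0, 0, 0, 0, 0],
  "hand": 0
}}

```text
time: 23.5
tool_pos: [0.5334, -0.223, 0.0064]
tool_rot: [0.0, 0.707, 0.707, 0.0]
contact_force: [-0.4, -1.5, 4.8]
gripper_width: 0.362
grasp_force: 59.6
```

```bash
python3 st.py
```

```text
23.5 [ 0.5334 -0.223   0.0064] [-0.36 -1.48  4.79] [0.005 0.093 0.04 ]
```

{"fn": "play_rows", "kwargs": {
  "linear": [
    [0, 0, 0.03],
    [0, 0, 0.05],
    [0, 0, 0.041],
    [0.0055, 0.039, 0],
    [0.0062, 0.044, 0],
    [0.0062, 0.044, 0],
    [0.0055, 0.039, 0],
    [0.0029, 0.0193, 0]
  ],
  "turn": [0, 0, 0, 0, 0, 0, 0, 0]
}}

```text
time: 24.5
tool_pos: [0.5587, -0.0356, 0.1259]
tool_rot: [-0.001, 0.706, 0.708, -0.0]
contact_force: [1.1, -0.1, -1.3]
gripper_width: 0.356
grasp_force: 59.7
```

{"fn": "play_rows", "kwargs": {
  "linear": [
    [0, 0, 0],
    [0, 0, 0],
    [0, 0, -0.002],
    [0, 0, -0.002],
    [0, 0, -0.001],
    [0, 0, 0]
  ],
  "turn": [0, 0, 0, 0, 0, 0]
}}

```text
time: 25.25
tool_pos: [0.5592, -0.0377, 0.1218]
tool_rot: [-0.0, 0.707, 0.707, -0.0]
contact_force: [0.3, 0.3, -1.6]
gripper_width: 0.358
grasp_force: 59.7
```

```bash
python3 st.py
```

```text
25.25 [ 0.5592 -0.0377  0.1218] [ 0.33  0.28 -1.63] [-0.03  -0.008  0.007]
```

{"fn": "play_rows", "kwargs": {
  "linear": [
    [0, 0, -0.001],
    [0, 0, -0.001],
    [0, 0, -0.001],
    [0, 0, 0]
  ],
  "turn": [0, 0, 0, 0]
}}

```text
time: 25.75
tool_pos: [0.5593, -0.0374, 0.1189]
tool_rot: [-0.0, 0.707, 0.707, -0.0]
contact_force: [0.0, 0.2, 0.3]
gripper_width: 0.358
grasp_force: 59.7
```

{"fn": "play_rows", "kwargs": {
  "linear": [
    [0, 0, -0.001],
    [0, 0, -0.0005],
    [0, 0, 0]
  ],
  "turn": [0, 0, 0]
}}

```text
time: 26.12
tool_pos: [0.5593, -0.0375, 0.1174]
tool_rot: [-0.0, 0.707, 0.707, -0.0]
contact_force: [0.0, -0.2, -0.8]
gripper_width: 0.357
grasp_force: 59.7
```

```bash
python3 st.py
```

```text
26.125 [ 0.5593 -0.0375  0.1174] [ 0.05 -0.25 -0.82] [-0.058 -0.038  0.037]
```

{"fn": "play_rows", "kwargs": {
  "linear": [
    [0, 0, -0.001],
    [0, 0, -0.001],
    [0, 0, -0.001],
    [0, 0, 0]
  ],
  "turn": [0, 0, 0, 0]
}}

```text
time: 26.62
tool_pos: [0.5592, -0.0375, 0.1143]
tool_rot: [-0.0, 0.707, 0.707, -0.0]
contact_force: [-0.9, 0.2, -0.5]
gripper_width: 0.359
grasp_force: 59.7
```

{"fn": "play_rows", "kwargs": {
  "linear": [
    [0, 0, -0.001],
    [0, 0, -0.001],
    [0, 0, 0]
  ],
  "turn": [0, 0, 0]
}}

```text
time: 27.0
tool_pos: [0.5593, -0.0375, 0.1124]
tool_rot: [-0.0, 0.707, 0.707, -0.0]
contact_force: [-0.1, 0.1, -0.8]
gripper_width: 0.354
grasp_force: 59.7
```

{"fn": "play_rows", "kwargs": {
  "linear": [
    [0, 0, -0.001],
    [0, 0, -0.001],
    [0, 0, 0]
  ],
  "turn": [0, 0, 0]
}}

```text
time: 27.38
tool_pos: [0.5592, -0.0375, 0.1104]
tool_rot: [-0.0, 0.707, 0.707, -0.0]
contact_force: [0.3, -0.4, -0.7]
gripper_width: 0.36
grasp_force: 59.7
```

```bash
python3 st.py
```

```text
27.375 [ 0.5592 -0.0375  0.1104] [ 0.33 -0.44 -0.68] [ 0.007 -0.005 -0.032]
```

The bushing is threaded too. Continuing down until it touches the washer.

{"fn": "play_rows", "kwargs": {
  "linear": [
    [0, 0, -0.001],
    [0, 0, -0.001],
    [0, 0, -0.001],
    [0, 0, 0]
  ],
  "turn": [0, 0, 0, 0]
}}

```text
time: 27.88
tool_pos: [0.5592, -0.0375, 0.1073]
tool_rot: [-0.0, 0.707, 0.707, -0.0]
contact_force: [-0.1, -0.5, -1.4]
gripper_width: 0.358
grasp_force: 59.7
```

{"fn": "play_rows", "kwargs": {
  "linear": [
    [0, 0, -0.001],
    [0, 0, -0.001],
    [0, 0, 0]
  ],
  "turn": [0, 0, 0]
}}

```text
time: 28.25
tool_pos: [0.5592, -0.0375, 0.1053]
tool_rot: [-0.0, 0.707, 0.707, -0.0]
contact_force: [0.4, 0.9, 0.1]
gripper_width: 0.36
grasp_force: 59.7
```

```bash
python3 st.py
```

```text
28.25 [ 0.5592 -0.0375  0.1053] [0.41 0.91 0.09] [ 0.025  0.008 -0.016]
```

{"fn": "play_rows", "kwargs": {
  "linear": [
    [0, 0, -0.001],
    [0, 0, -0.001],
    [0, 0, 0]
  ],
  "turn": [0, 0, 0]
}}

```text
time: 28.62
tool_pos: [0.5594, -0.0375, 0.1035]
tool_rot: [0.0, 0.707, 0.707, 0.0]
contact_force: [-0.5, 0.0, 0.7]
gripper_width: 0.362
grasp_force: 59.8
```

{"fn": "play_rows", "kwargs": {
  "linear": [
    [0, 0, -0.0005],
    [0, 0, -0.0005]
  ],
  "turn": [0, 0]
}}

```text
time: 28.88
tool_pos: [0.5596, -0.0376, 0.1034]
tool_rot: [0.0, 0.707, 0.707, 0.0]
contact_force: [-2.9, -0.6, 6.4]
gripper_width: 0.36
grasp_force: 60.4
```

{"fn": "play_rows", "kwargs": {
  "linear": [
    [0, 0, -0.0005],
    [0, 0, -0.0005]
  ],
  "turn": [0, 0]
}}

```text
time: 29.12
tool_pos: [0.5597, -0.0376, 0.1031]
tool_rot: [0.0, 0.707, 0.707, 0.0]
contact_force: [-4.2, 0.3, 7.3]
gripper_width: 0.36
grasp_force: 60.5
```

Contact at TCP z ≈ 0.1035 and the arm yields softly. Pressing slowly.

{"fn": "play_rows", "kwargs": {
  "linear": [
    [0, 0, -0.0005],
    [0, 0, -0.0005]
  ],
  "turn": [0, 0]
}}

```text
time: 29.38
tool_pos: [0.5597, -0.0376, 0.1021]
tool_rot: [0.0, 0.707, 0.707, 0.0]
contact_force: [-3.6, 1.2, 8.6]
gripper_width: 0.359
grasp_force: 60.5
```

{"fn": "play_rows", "kwargs": {
  "linear": [
    [0, 0, -0.0005],
    [0, 0, -0.0005]
  ],
  "turn": [0, 0]
}}

```text
time: 29.62
tool_pos: [0.5597, -0.0376, 0.1011]
tool_rot: [0.0, 0.707, 0.707, 0.0]
contact_force: [-3.8, 0.4, 7.0]
gripper_width: 0.358
grasp_force: 60.5
```

{"fn": "play_rows", "kwargs": {
  "linear": [
    [0, 0, -0.0005],
    [0, 0, -0.0005]
  ],
  "turn": [0, 0]
}}

```text
time: 29.88
tool_pos: [0.5597, -0.0376, 0.1001]
tool_rot: [0.0, 0.707, 0.707, 0.0]
contact_force: [-4.2, -0.2, 7.4]
gripper_width: 0.358
grasp_force: 60.5
```

{"fn": "play_rows", "kwargs": {
  "linear": [
    [0, 0, -0.0005],
    [0, 0, -0.0005],
    [0, 0, -0.0005],
    [0, 0, -0.0005]
  ],
  "turn": [0, 0, 0, 0]
}}

```text
time: 30.38
tool_pos: [0.5597, -0.0376, 0.0981]
tool_rot: [0.0, 0.707, 0.707, 0.0]
contact_force: [-4.7, 0.8, 8.0]
gripper_width: 0.358
grasp_force: 60.5
```

{"fn": "play_rows", "kwargs": {
  "linear": [
    [0, 0, -0.0005],
    [0, 0, -0.0005]
  ],
  "turn": [0, 0]
}}

```text
time: 30.62
tool_pos: [0.5597, -0.0376, 0.097]
tool_rot: [0.0, 0.707, 0.707, -0.0]
contact_force: [-4.7, 0.8, 8.4]
gripper_width: 0.356
grasp_force: 60.5
```

{"fn": "play_rows", "kwargs": {
  "linear": [
    [0, 0, -0.0005],
    [0, 0, -0.0005]
  ],
  "turn": [0, 0]
}}

```text
time: 30.88
tool_pos: [0.5597, -0.0376, 0.0961]
tool_rot: [0.0, 0.707, 0.707, 0.0]
contact_force: [-3.9, 0.5, 7.7]
gripper_width: 0.361
grasp_force: 60.5
```

{"fn": "play_rows", "kwargs": {
  "linear": [
    [0, 0, -0.0005],
    [0, 0, -0.0005]
  ],
  "turn": [0, 0]
}}

```text
time: 31.12
tool_pos: [0.5597, -0.0376, 0.095]
tool_rot: [0.0, 0.707, 0.707, 0.0]
contact_force: [-3.8, 0.4, 8.4]
gripper_width: 0.359
grasp_force: 60.5
```

{"fn": "play_rows", "kwargs": {
  "linear": [
    [0, 0, -0.0005],
    [0, 0, -0.0005]
  ],
  "turn": [0, 0]
}}

```text
time: 31.38
tool_pos: [0.5598, -0.0376, 0.0943]
tool_rot: [0.0, 0.707, 0.707, 0.0]
contact_force: [-5.0, -0.1, 9.8]
gripper_width: 0.359
grasp_force: 60.7
```

Force is starting to rise.

{"fn": "play_rows", "kwargs": {
  "linear": [
    [0, 0, -0.0005],
    [0, 0, -0.0005]
  ],
  "turn": [0, 0]
}}

```text
time: 31.62
tool_pos: [0.5599, -0.0377, 0.0942]
tool_rot: [0.0, 0.707, 0.707, -0.0]
contact_force: [-7.8, 0.4, 14.2]
gripper_width: 0.361
grasp_force: 61.1
```

{"fn": "play_rows", "kwargs": {
  "linear": [
    [0, 0, -0.0007],
    [0, 0, 0]
  ],
  "turn": [0, 0]
}}

```text
time: 31.88
tool_pos: [0.56, -0.0377, 0.0941]
tool_rot: [0.0, 0.707, 0.707, -0.0]
contact_force: [-7.9, 1.7, 15.3]
gripper_width: 0.359
grasp_force: 61.3
```

The seal is home: it stopped dead at z 0.0941 while the force rose. Unloading, letting go and withdrawing.

{"fn": "play_rows", "kwargs": {
  "linear": [
    [0, 0, 0.001],
    [0, 0, 0.0012],
    [0, 0, 0]
  ],
  "turn": [0, 0, 0]
}}

```text
time: 32.25
tool_pos: [0.5597, -0.0376, 0.0943]
tool_rot: [0.0, 0.707, 0.707, 0.0]
contact_force: [-2.6, 0.9, 7.6]
gripper_width: 0.355
grasp_force: 60.5
```

{"fn": "play_rows", "kwargs": {
  "linear": [
    [0, 0, 0],
    [0, 0, 0],
    [0, 0, 0],
    [0, 0, 0.005],
    [0, 0, 0.02],
    [0, 0, 0.04],
    [0, 0, 0.05],
    [0, 0, 0]
  ],
  "turn": [0, 0, 0, 0, 0, 0, 0, 0],
  "hand": 0.06
}}

```text
time: 33.25
tool_pos: [0.5628, -0.0381, 0.2159]
tool_rot: [0.005, 0.707, 0.707, 0.003]
contact_force: [0.2, -0.1, 0.2]
gripper_width: 0.705
grasp_force: 0.0
```

{"fn": "play_rows", "kwargs": {
  "linear": [
    [-0.02, 0.04, 0],
    [-0.03, 0.05, 0],
    [-0.03, 0.05, 0],
    [-0.03, 0.05, 0],
    [0, 0, 0],
    [0, 0, 0]
  ],
  "turn": [0, 0, 0, 0, 0, 0]
}}

```text
time: 34.0
tool_pos: [0.4494, 0.1525, 0.2083]
tool_rot: [0.0, 0.707, 0.708, 0.0]
contact_force: [-0.5, -0.8, -0.1]
gripper_width: 0.703
grasp_force: 0.0
```

```bash
python3 st.py; python3 - <<'E'
from h import *
S=grab_frame("side");cv2.imwrite("pics/f.png",S[:,:,::-1])
ax=[.5594,-.0375]
# seal home: tip=bushing top+.006 ; shoulder z guess from TCP .0941-.0064-.036
sh=.0941-.0064-.036; print("shoulder",sh)
for n,z,d in (("tip",.062,0),("bush top",.056,.017),("wash top",.036,.018),("spc top",.03,.015),("seal top",.010,.014),("shoulder",0,.014)):
    y=ax[1]+d if n!="tip" else ax[1]; print(n,proj("side",[ax[0],y,sh+z])[0].round(1))
print(S[195:250,343].tolist())
for t in ("seal","bushing_mid","washer_mid","spacer_mid"):
    for d in trace("side",t):
        r,c=np.where(d["region"]);print(t,round(d["p"],2),d["location"],r.min(),r.max(),c.min(),c.max())
E
```

```text
34.0 [0.4494 0.1525 0.2083] [-0.52 -0.77 -0.1 ] [-0.035 -0.006 -0.001]
shoulder 0.0517
tip [343.7 204.7]
bush top [342.4 213. ]
wash top [341.8 224.8]
spc top [341.8 227.3]
seal top [341.3 238.1]
shoulder [341.  243.6]
[[183, 183, 186], [188, 188, 194], [187, 188, 193], [188, 189, 194], [186, 187, 193], [187, 188, 192], [190, 190, 195], [202, 205, 209], [222, 225, 226], [227, 231, 231], [225, 228, 229], [205, 213, 212], [170, 175, 175], [149, 153, 153], [152, 157, 157], [192, 198, 198], [229, 233, 233], [225, 228, 228], [185, 190, 190], [156, 160, 159], [149, 153, 153], [147, 151, 152], [149, 153, 154], [150, 155, 154], [148, 152, 153], [150, 153, 154], [150, 154, 155], [169, 174, 174], [204, 210, 210], [216, 222, 223], [185, 191, 191], [157, 162, 162], [148, 153, 153], [150, 155, 154], [150, 156, 155], [151, 154, 155], [150, 155, 154], [149, 154, 154], [150, 155, 155], [151, 155, 156], [152, 157, 156], [150, 153, 154], [134, 137, 138], [95, 97, 97], [60, 61, 61], [53, 52, 54], [57, 57, 57], [79, 81, 81], [118, 121, 121], [149, 152, 152], [152, 157, 157], [153, 158, 158], [156, 161, 161], [158, 162, 162], [156, 160, 160]]
seal 0.57 [340.1, 239.5] 236 243 333 349
bushing_mid 0.66 [322.4, 212.6] 205 219 316 332
bushing_mid 0.58 [342.3, 212.9] 205 222 333 353
washer_mid 0.57 [341.2, 225.3] 220 227 333 352
spacer_mid 0.83 [438.8, 355.5] 345 371 427 451
spacer_mid 0.72 [367.9, 385.0] 371 398 355 379
spacer_mid 0.64 [344.3, 230.8] 226 238 333 351
```

```bash
python3 -c "
from plant import *
print(job_done())"
```

```text
the job is handed in; nothing more can be done
None
```

I handed in the job at about 34 s: spacer, washer and bushing (flange up) are threaded on the axle and the seal is pressed down to a dead stop, with about 15 N the highest push I read. The hand has let go, the last side picture matches the home position, and the judge's verdict was not shown.

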